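# Set the mandoline's slice thickness and lock it

## Task

Set the mandoline slicer to the red setting: with a fingertip, flick the thumbwheel on its left side down towards you, click by click, until the red lobe is the one facing up and towards you beside the red pointer, and do not go past it. Then press the orange lock pin right down so that the wheel is locked. Only touch and press: do not grip, lift or shove the mandoline, and leave the other things standing where they are.

Things in the scene. Friction and masses are not known exactly. Their poses are not given: they have to be found in the camera images.
- mandoline: White mandoline slicer, 360x170x100 mm, 1.7 kg, loose on rubber feet. Origin on the worktop under its middle; x along the deck away from the operator (it slopes down that way), y to the operator's left, z up. Black grip at the near end. On its left (+y) side the thumbwheel between two grey cheeks (31 mm over both, ending 7 mm nearer than the axle); a bridge over its far half holds the lock pin.
- wheel_axis (a point): Middle of the thumbwheel, on its axle (along the mandoline's y), 42 mm up; [30, 88, 42] mm in the mandoline's frame. Wheel 18 mm wide, hub radius 18.5 mm, six lobes 60 deg apart, their rounded ends (radius 4.5 mm) centred 32 mm from the axle. Lobe 0 white, lobe 4 red, others black; red pointer on the rail by the set lobe. The deck's side rail starts 25 mm right of the wheel's middle plane.
- set_lobe (a point): Fixed point: centre of the rounded end of the lobe now set, 22.6 mm nearer (-x) than the axle and 22.6 mm above it. One click: push this lobe straight down, finger's far edge 18 to 24 mm nearer than the axle, until the tip is about 7 mm above the axle (the click passes its crest with the tip 13 mm above it). Then leave towards the operator, not straight up; the next lobe now stands here.
- wheel (a joint): Wheel angle in rad; grows as the lobe at set_lobe is pushed down (the top comes towards the operator). Clicks every 1.047 rad (60 deg): 0 = white lobe set, 4.19 = red lobe set (setting 4), stop at setting 5. Starts at setting 0, 1 or 2. It rests within 3 deg of a click. A click takes about 3 to 8 N at the lobe; let go before half a click, it springs back.
- lock (a joint): Travel of the lock pin in m: 0 up (open), 0.014 fully down (locked). It moves with about 2.5 N of friction and stays where it is left. It goes down only when the wheel rests in a click.
- lock_cap (a point): Middle of the top of the orange mushroom cap (21 mm across) of the lock pin, 21 mm farther (+x) than the axle in the mandoline's frame; moves with the pin: 106 mm above the worktop open, 92 mm locked.
- food_holder: White plastic food holder of the mandoline, 84 mm across, 49 mm high, standing loose to the left. Origin under its middle.
- onion: Brown onion, 80 mm, on the chopping board at the left. Origin at its underside.
- garlic: Garlic bulb, 53 mm, on the worktop at the left. Origin at its underside.
- bowl: White bowl with a flower band, 140 mm across, 63 mm high, at the left. Origin under its middle.
- spice_jar: Spice jar with a green cap, 46 mm across, 106 mm high, to the left of the mandoline. Origin under its middle.
- tin: Small green food tin, 57 mm across, 72 mm high, at the front right. Origin under its middle.

How it is judged:
On the way, in this order (a step that is already met when the one before it is completed fails the run):
1. the wheel rests with the red lobe set (within 11 deg) while the lock pin is still up (less than 5 mm down) (value of joint wheel between 3.99 and 4.39 rad and value of joint lock below 0.005 m), for 0.2 s.
2. the lock pin is down (12 mm or more of its 14 mm) with the red lobe set (value of joint lock above 0.012 m and value of joint wheel between 3.99 and 4.39 rad), for 0.2 s.
At the end, for the whole second after the job is handed in: The red lobe is set (wheel at 4.19 rad within 0.2), the lock pin is at least 12 mm down, and the mandoline stands still and flat on the worktop (all of step 2 and linear speed of mandoline below 0.02 m/s and angle between mandoline's own z axis and vertical below 0.05 rad and height (world z) of mandoline below 0.008 m); the robot touches nothing.
It fails at once if the wheel is turned past the red setting (more than half a click) (value of joint wheel above 4.72 rad).
It fails at once if the mandoline is lifted or tipped (height (world z) of mandoline above 0.012 m or angle between mandoline's own z axis and vertical above 0.09 rad).
It fails at once if the mandoline is shoved more than 30 mm (distance of mandoline from where it was at the start of the episode above 0.03 m).
It fails at once if one of the other things is moved more than 25 mm (distance of any of food_holder, onion, garlic, bowl, spice_jar, tin from where it was at the start of the episode above 0.025 m).
It also fails if it takes over 51 s, if anything falls off the work surface, if the arm or the gripper's body presses on something with over 40 N, if the wrist force passes 120 N, or if a joint passes its speed limit or range.

## Robot

A 6-joint arm with a two-finger parallel gripper is mounted at the origin on a cart in front of the work surface, level with it; the furniture and walls round the work are solid. World frame = base frame: x ahead of the robot, y to its left, z up, the work surface at z = 0. Lengths are in m, angles in rad, forces in N, time in s.
With the tool pointing down it reaches from about 0.35 to 0.975 m from the base axis. Payload 4.9 kg.
Tool frame: the origin (TCP) lies on the centre line of the jaws, within the pads' length; the fingertips stand 8 mm ahead of it and the grasp point (between the pads) lies 11 mm behind it; z points along the fingers, y is the line along which they close (so a half turn about z gives the same grasp; the last joint's range is limited). The gripper opens to 85 mm and grips with 20 to 120 N. Pads are 22 mm wide; open, the fingers measure 114 mm over their backs; the gripper's body (76 mm by 85 mm) begins 54 mm behind the grasp point. The pads swing forward as they close: fully open they stand 13 mm farther back than shut.
Start: joints at [1.047, 0.053, 1.613, -0, 1.476, -0.119], TCP at [0.246, 0.574, 0.239] pointing down, gripper open.
Joint ranges: [-3.01, 3.01], [-1.01, 2.22], [0.06, 2.58], [-1.02, 4.17], [0.09, 2.62], [-3.14, 3.14]. Speed limits (rad/s): [2.57, 2.57, 3.14, 3.14, 3.14, 3.14].

## Interface

Orientations are given as a rotation vector (axis times angle).
In Python, from station import ctrl gives the robot as it stands.
- The arm moves only by the tool drive_effector, called after "Emit:" as a command line: name --pt "numbers of a row" for each row, then --argument value for the rest. Schema: {"type":"object","properties":{"offsets":{"type":"object","properties":{"moves":{"type":"array","items":{"type":"array","items":{"type":"number"},"minItems":7,"maxItems":7},"minItems":1,"maxItems":20}},"additionalProperties":false,"required":["moves"]},"grip_force":{"type":"number"},"only":{"type":"string"},"quiet":{"type":"boolean"},"lines":{"type":"string"}},"required":["offsets"],"additionalProperties":false}. offsets is an object whose key "moves" holds a list of rows, 1 to 20 of them, each of 7 numbers: the finger opening in m, then dx, dy, dz in fractions of the full range, 1 being 0.75 m, then a rotation vector rx, ry, rz in fractions of the full range, 1 being 180 degrees; each row is the pose to reach, as a shift and turn from the pose commanded when the call began, along the tool's axes at that moment; what a row does not reach only later rows make up. A row lasts 1/12 s, in which the tool goes at most 0.0417 m and 0.125 rad, less where a joint would pass 70% of its speed; a pose out of reach is approached as far as the arm can. The fingers move at their own pace and stop on an object; grip_force is the grip in N (left out, the last holds). Time passes only in rows, so rows that do not move let the fingers close. The tool returns the time, the measured TCP pose, the force, the opening and the grip force at its end. only (a regular expression) keeps the lines of the reply that match it, lines (a string "A,B") keeps lines A to B, and quiet returns only ok. Input that does not fit is refused with a message, and nothing moves.
- ctrl.get_obs(): the state, without advancing time (a new reading comes with each control period).
- ctrl.get_image(name): name is "side" or "top"; returns the picture (400x640x3 uint8, red, green, blue); there is no depth.
- ctrl.camera_params(name): a dict with "fx", "fy", "cx", "cy" (pixels), "k1" (the pictures are not rectified: a ray, as slopes to the right and down, at radius r is drawn at 1 + k1 r^2 times it, then the intrinsics apply), "T" (4x4, takes a point from camera to world coordinates). Camera axes: x right, y down, z forward; pixel columns grow to the right and rows downward; lengths in m; the calibration is good to about 2 mm. A picture is of the moment at which its call begins. camera_params takes no time and is no camera call.
- ctrl.finish_job(): hands the job in; it is judged then, once.
Trained networks look in the newest picture that a camera, given by its name, has taken for a name from the list of things; names that differ only in an ending like _2 or _b are one class to them, and where a whole thing is asked for, a point or a joint stands for the part that bears it (a point fixed in the world has none). Each returns a list of dicts, best first, with "p" (0 to 1); they miss things now and then, are a little off and sometimes report something else, mostly with a low value. They report only what shows in the picture. A call takes as long as a camera call.
- ctrl.find_in(camera, thing): "extent" ([left, top, right, bottom] in pixels, round what is visible of it).
- ctrl.cut_out(camera, thing): "mask" (400x640 bool, what is visible of it) and "extent" ([left, top, right, bottom] in pixels, round what is visible of it).
- ctrl.tip_of(camera, thing): "xy" ([column, row] in pixels: a listed point, or the origin of a listed thing).
The state is a dict: "t": time; "q": joint angles; "dq": joint speeds; "effort": joint torques, N m; "tool_pos": TCP position; "tool_rot": TCP orientation; "contact_force": force on the tool from outside, world axes, zero at the start; "wrist_torque": the same for the moment, N m; "opening": finger opening in m; "grip_force": force on a finger pad.
Only numpy, scipy, OpenCV 4.12 (cv2) and the standard library are available. Lean on these libraries where they do the work, as an engineer would, in place of code of your own. Each camera call takes 0.05 s, during which the arm holds its last target. There are 200 camera calls.

## Working session

There is one attempt and no reset: what is moved stays moved. The work goes in short steps, Python scripts to look and compute and a tool call to move; the robot and the scene stay as the last step left them, time stands still between calls to the robot, and variables do not carry over. Pictures are saved under pics/ and viewed, at most 10 in all, crops included, and the job is handed in when it is done.

```bash
ls; mkdir -p pics
```

Create h.py:
```python
import numpy as np, cv2
from station import ctrl
def ray(cam,uv):
    p=ctrl.camera_params(cam); x=(uv[0]-p['cx'])/p['fx']; y=(uv[1]-p['cy'])/p['fy']
    rd=np.hypot(x,y); r=rd
    for _ in range(30): r=rd/(1+p['k1']*r*r)
    s=r/rd if rd>0 else 1
    T=np.array(p['T']); d=T[:3,:3]@np.array([x*s,y*s,1]); return T[:3,3],d/np.linalg.norm(d)
def atz(cam,uv,z):
    o,d=ray(cam,uv); return o+d*(z-o[2])/d[2]
def tri(uv1,uv2):
    o1,d1=ray('side',uv1);o2,d2=ray('top',uv2)
    A=np.stack([d1,-d2],1); t=np.linalg.lstsq(A,o2-o1,rcond=None)[0]
    a=o1+d1*t[0]; b=o2+d2*t[1]; return (a+b)/2,np.linalg.norm(a-b)
def proj(cam,P):
    p=ctrl.camera_params(cam);T=np.array(p['T']);c=T[:3,:3].T@(np.array(P)-T[:3,3]);x,y=c[:2]/c[2]
    s=1+p['k1']*(x*x+y*y);return np.array([p['fx']*x*s+p['cx'],p['fy']*y*s+p['cy']])
```

Run:
```python
from h import *
np.set_printoptions(precision=4,suppress=True)
for c in('side','top'):
    im=ctrl.get_image(c); cv2.imwrite(f'pics/{c}0.png',im[:,:,::-1])
    print(c,np.array(ctrl.camera_params(c)['T'])[:3,3],ctrl.camera_params(c)['fx'])
pts={}
for n,z in [('mandoline',0),('wheel_axis',.042),('set_lobe',.0646),('lock_cap',.106),('spice_jar',0),('food_holder',0),('garlic',0),('bowl',0),('tin',0),('onion',0)]:
    for c in('side','top'):
        r=ctrl.tip_of(c,n)[:2]
        for q in r: print(n,c,np.round(q['xy'],1),round(q['p'],2),atz(c,q['xy'],z))
        if r: pts[n,c]=r[0]['xy']
    if (n,'side') in pts and (n,'top') in pts: print('   tri',*tri(pts[n,'side'],pts[n,'top']))
o=ctrl.get_obs();print(o['t'],o['tool_pos'],o['tool_rot'],o['opening'])
```

```text
pics
side [0.0658 1.2433 0.8357] 517.6739469825435
top [0.3446 0.1586 1.7511] 484.86148923603355
mandoline side [314.5 196.4] 0.66 [0.5187 0.0395 0.    ]
mandoline top [351.5 194. ] 0.82 [0.5253 0.0305 0.    ]
mandoline top [211.9 202.1] 0.37 [0.49   0.5374 0.    ]
   tri [ 0.5243  0.0294 -0.0072] 0.0035230359431567063
wheel_axis side [290.5 192.2] 0.9 [0.5682 0.1011 0.042 ]
wheel_axis side [334.9 256.5] 0.46 [0.36   0.3314 0.042 ]
wheel_axis top [328.9 184.6] 0.9 [0.5535 0.114  0.042 ]
   tri [0.5566 0.1159 0.0529] 0.009347112830874084
set_lobe side [296.  188.1] 0.77 [0.5474 0.1089 0.0646]
set_lobe top [326.  188.2] 0.81 [0.538  0.1246 0.0646]
set_lobe top [350.5 196.3] 0.36 [0.5105 0.0387 0.0646]
   tri [0.5384 0.1255 0.0761] 0.003658604866193183
lock_cap side [299.7 302.2] 0.73 [0.3585 0.5589 0.106 ]
lock_cap side [284.8 176.1] 0.6 [0.5737 0.1218 0.106 ]
lock_cap top [329.5 173.3] 0.43 [0.5847 0.114  0.106 ]
lock_cap top [295.6 174.4] 0.42 [0.5795 0.2299 0.106 ]
   tri [ 0.612   0.0874 -0.4042] 0.09681372890932648
spice_jar side [263.4 225.3] 0.95 [0.6012 0.2193 0.    ]
spice_jar
[... 437 characters left out ...]
i [0.4029 0.4648 0.0155] 0.011002210245588792
bowl side [249.4 274.4] 0.56 [0.5492 0.4111 0.    ]
bowl top [251.7 185. ] 0.79 [0.5541 0.3937 0.    ]
bowl top [417.5 252. ] 0.73 [ 0.3175 -0.2097  0.    ]
   tri [ 0.5568  0.3961 -0.0149] 0.0020127829088333344
tin side [402.8 167.6] 0.57 [ 0.3061 -0.212   0.    ]
tin top [415.5 252.9] 0.49 [ 0.3142 -0.2025  0.    ]
   tri [ 0.3095 -0.2025  0.0046] 0.009868862306284415
onion side [248.  308.7] 0.61 [0.5022 0.5139 0.    ]
onion side [261.7 227.2] 0.22 [0.6019 0.2287 0.    ]
onion top [212.7 198.5] 0.62 [0.5032 0.5349 0.    ]
   tri [0.4977 0.5295 0.0168] 0.008589518445245123
1.1 [0.2462 0.5745 0.2393] [-0.6315 -3.0775  0.    ] 0.08538942279843686
```

Run:
```python
import cv2,numpy as np
a=cv2.imread('pics/side0.png')[130:260,220:430]; b=cv2.imread('pics/top0.png')[120:270,270:420]
a=cv2.resize(a,(800,495)[:2] if 0 else (480,297),interpolation=cv2.INTER_CUBIC)
a=cv2.resize(cv2.imread('pics/side0.png')[150:230,240:340],(400,320),interpolation=cv2.INTER_CUBIC)
b=cv2.resize(cv2.imread('pics/top0.png')[150:230,290:390],(400,320),interpolation=cv2.INTER_CUBIC)
c=cv2.resize(cv2.imread('pics/side0.png'),(400,250)); d=cv2.resize(cv2.imread('pics/top0.png'),(400,250))
cv2.imwrite('pics/v1.png',np.vstack([np.hstack([a,b]),np.hstack([c,d])]))
```

```text
(no output)
```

View pics/v1.png

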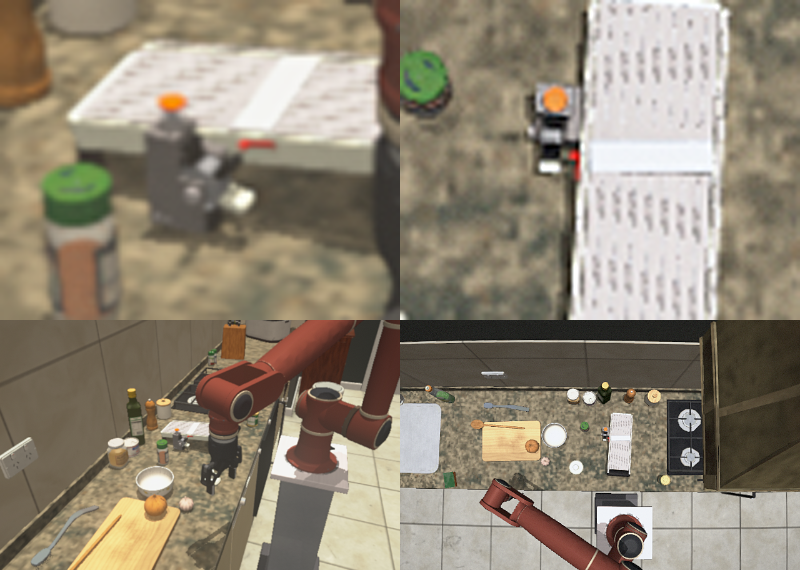

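Run:
```python
from h import *
np.set_printoptions(precision=4,suppress=True)
uv={}
for c,(u0,u1,v0,v1) in {'side':(270,300,165,185),'top':(318,340,165,182)}.items():
    im=cv2.imread(f'pics/{c}0.png')[:,:,::-1].astype(int); R,G,B=im[...,0],im[...,1],im[...,2]
    w=np.clip(R-B-60,0,None)*(R>150); m=np.zeros_like(w); m[v0:v1,u0:u1]=1; w=w*m
    vv,uu=np.mgrid[:400,:640]; uv[c]=[(w*uu).sum()/w.sum(),(w*vv).sum()/w.sum()]
    print(c,uv[c],(w>0).sum(),atz(c,uv[c],.104))
C,e=tri(uv['side'],uv['top']);print('cap',C,e)
r=ctrl.cut_out('top','mandoline')[0];m=r['mask'];print(r['p'],r['extent'])
ys=[]
for v in range(int(r['extent'][1])+6,int(r['extent'][3])-6,6):
    u=np.where(m[v])[0]; u=u[u>334] ; 
    ys.append([v,u.min(),u.max()])
a=np.array(ys);print(a.T)
z=.07
L=np.array([atz('top',(l-.5,v),z)[:2] for v,l,q in a]);Q=np.array([atz('top',(q+.5,v),z)[:2] for v,l,q in a])
for P in(L,Q,(L+Q)/2): print(np.polyfit(P[:,0],P[:,1],1), np.linalg.norm(P[-1]-P[0]))
M=(L+Q)/2
for yaw in np.radians([-4,-3,-2,-1,0]):
    Rz=np.array([[np.cos(yaw),-np.sin(yaw),0],[np.sin(yaw),np.cos(yaw),0],[0,0,1]])
    Cc=(atz('side',uv['side'],.104)+atz('top',uv['top'],.104))/2
    O=Cc-Rz@[.051,.088,.104]; A=O+Rz@[.03,.088,.042]
    print(np.degrees(yaw),'O',O,'A',A)
    for n in (0,1,2):
        t=np.pi/4-n*np.pi/3; P=A+Rz@[-.032*np.cos(t),0,.032*np.sin(t)]
        print('  white',n,proj('side',P),proj('top',P))
```

```text
side [np.float64(282.53335524153795), np.float64(175.07196845218533)] 33 [0.5832 0.1156 0.104 ]
top [np.float64(328.32576010691616), np.float64(174.3701971266288)] 32 [0.5812 0.1179 0.104 ]
cap [0.5815 0.1181 0.1057] 0.0010900352880455514
0.8 [321.5, 150.8, 373.1, 248.6]
[[156 162 168 174 180 186 192 198 204 210 216 222 228 234 240]
 [337 336 336 335 335 335 335 335 335 335 335 335 335 335 335]
 [371 371 371 370 370 370 370 369 369 368 368 368 368 367 366]]
[-0.0066  0.0972] 0.2941038423985979
[-0.0525 -0.0011] 0.2949937984857564
[-0.0296  0.048 ] 0.2944870545183482
-4.0 O [0.5252 0.0325 0.    ] A [0.5613 0.1182 0.042 ]
  white 0 [297.4578 190.5912] [327.3822 188.0077]
  white 1 [300.5012 200.4963] [326.9893 191.3024]
  white 2 [293.5422 205.4551] [327.3398 185.7647]
-3.0000000000000004 O [0.5267 0.0315 0.    ] A [0.5612 0.1179 0.042 ]
  white 0 [297.5741 190.4553] [327.5992 188.0234]
  white 1 [300.6368 200.3312] [327.243  191.3207]
  white 2 [293.6196 205.3618] [327.4809 185.7749]
-2.0 O [0.5282 0.0306 0.    ] A [0.5612 0.1175 0.042 ]
  white 0 [297.686  190.3184] [327.8165 188.0353]
  white 1 [300.7672 200.1651] [327.497  191.3347]
  white 2 [293.6941 205.2679] [327.6222 185.7826]
-1.0 O [0.5297 0.0297 0.    ] A [0.5612 0.1171 0.042 ]
  white 0 [297.7934 190.1808] [328.0339 188.0435]
  white 1 [300.8922 199.9981] [327.7512 191.3443]
  white 2 [293.7658 205.1734] [327.7636 185.788 ]
0.0 O [0.5312 0.0288 0.    ] A [0.5612 0.1168 0.042 ]
  white 0 [297.8963 190.0425] [328.2514 188.0479]
  white 1 [301.0119 199.8302] [328.0055 191.3494]
  white 2 [293.8345 205.0784] [327.905  185.7908]
```

The side picture shows the wheel at about (290,195). The white lobe is at (299.5,200.7), which matches the prediction for setting 1, so three clicks are needed. The red pointer is at (304,186) and the orange cap at (282.5,175). The axle comes out at about (0.561, 0.118) with a yaw of about -3°.

The manual's scale: shifts go in shares of 0.75 m and turns go in shares of 180 degrees. Converting my numbers, -0.439 m is -0.5853, -0.307 m is -0.4093, -0.352 rad is -0.112.

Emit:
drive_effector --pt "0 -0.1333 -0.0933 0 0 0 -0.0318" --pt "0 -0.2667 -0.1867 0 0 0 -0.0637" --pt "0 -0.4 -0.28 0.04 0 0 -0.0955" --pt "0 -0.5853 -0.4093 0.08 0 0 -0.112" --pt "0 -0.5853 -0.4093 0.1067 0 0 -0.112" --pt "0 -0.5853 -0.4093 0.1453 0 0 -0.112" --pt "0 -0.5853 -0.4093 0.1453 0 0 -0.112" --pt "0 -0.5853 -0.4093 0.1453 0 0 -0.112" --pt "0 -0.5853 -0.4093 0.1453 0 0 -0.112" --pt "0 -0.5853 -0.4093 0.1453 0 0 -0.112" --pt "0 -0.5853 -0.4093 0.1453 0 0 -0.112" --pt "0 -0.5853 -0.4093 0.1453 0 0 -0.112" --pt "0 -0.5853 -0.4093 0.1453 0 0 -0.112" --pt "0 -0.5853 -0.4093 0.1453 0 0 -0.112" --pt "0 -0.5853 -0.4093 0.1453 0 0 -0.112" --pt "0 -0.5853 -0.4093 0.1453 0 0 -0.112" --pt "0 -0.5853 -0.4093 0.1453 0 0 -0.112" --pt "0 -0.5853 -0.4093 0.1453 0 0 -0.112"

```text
refused: offsets: the value is not of type 'object' (schema: type "object"). Nothing was moved.
```

The error is about the shape of the input: an object with the rows under "moves". Fixing that and sending the same move.

Emit:
drive_effector --offsets '{"moves": [[0, -0.1333, -0.0933, 0, 0, 0, -0.0318], [0, -0.2667, -0.1867, 0, 0, 0, -0.0637], [0, -0.4, -0.28, 0.04, 0, 0, -0.0955], [0, -0.5853, -0.4093, 0.08, 0, 0, -0.112], [0, -0.5853, -0.4093, 0.1067, 0, 0, -0.112], [0, -0.5853, -0.4093, 0.1453, 0, 0, -0.112], [0, -0.5853, -0.4093, 0.1453, 0, 0, -0.112], [0, -0.5853, -0.4093, 0.1453, 0, 0, -0.112], [0, -0.5853, -0.4093, 0.1453, 0, 0, -0.112], [0, -0.5853, -0.4093, 0.1453, 0, 0, -0.112], [0, -0.5853, -0.4093, 0.1453, 0, 0, -0.112], [0, -0.5853, -0.4093, 0.1453, 0, 0, -0.112], [0, -0.5853, -0.4093, 0.1453, 0, 0, -0.112], [0, -0.5853, -0.4093, 0.1453, 0, 0, -0.112], [0, -0.5853, -0.4093, 0.1453, 0, 0, -0.112], [0, -0.5853, -0.4093, 0.1453, 0, 0, -0.112], [0, -0.5853, -0.4093, 0.1453, 0, 0, -0.112], [0, -0.5853, -0.4093, 0.1453, 0, 0, -0.112]]}'

```text
t: 2.65
tool_pos: [0.5285, 0.1208, 0.131]
tool_rot: [0.08, 3.14, 0.001]
contact_force: [0.7, 0.3, -0.4]
opening: -0.0
grip_force: 0.0
```

Run:
```python
from h import *
from scipy.spatial.transform import Rotation as R
o=ctrl.get_obs();print(o['t'],o['tool_pos'],o['contact_force'],o['opening']);print(R.from_rotvec(o['tool_rot']).as_matrix().round(3))
a=ctrl.get_image('side');b=ctrl.get_image('top')
f=lambda i,u,v:cv2.resize(i[v:v+80,u:u+100,::-1],(400,320),interpolation=cv2.INTER_CUBIC)
cv2.imwrite('pics/v2.png',np.hstack([f(a,240,130),f(b,290,150)]))
p=o['tool_pos'];print(proj('side',p),proj('side',p-[0,0,.008]))
```

```text
2.65 [0.52845793 0.12079982 0.13098925] [ 0.70164525  0.25401838 -0.41679493] -4.39305742504708e-05
[[-0.999  0.051  0.001]
 [ 0.051  0.999  0.   ]
 [-0.001  0.    -1.   ]]
[300.0038559  170.69955221] [300.09767561 173.2512494 ]
```

View pics/v2.png

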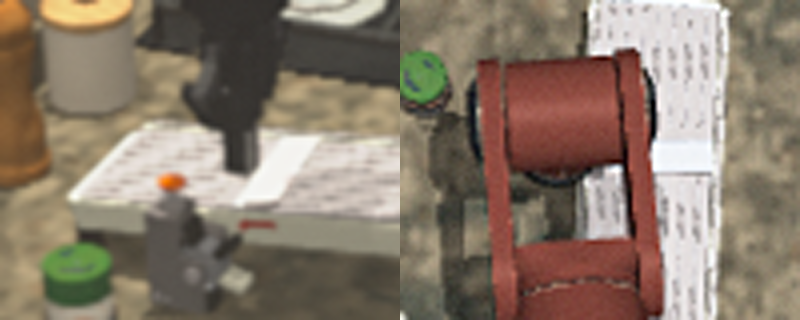

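The picture shows the closed fingertips at about (300,172), where I projected them. I push the first click from here.

Converted, 0.074 m is 0.0987, 0.07 m is 0.0933.

Emit:
drive_effector --offsets '{"moves": [[0, 0, 0, 0.0467, 0, 0, 0], [0, 0, 0, 0.0667, 0, 0, 0], [0, 0, 0, 0.0733, 0, 0, 0], [0, 0, 0, 0.08, 0, 0, 0], [0, 0, 0, 0.0867, 0, 0, 0], [0, 0, 0, 0.0933, 0, 0, 0], [0, 0, 0, 0.0987, 0, 0, 0], [0, 0, 0, 0.0987, 0, 0, 0]]}'

```text
t: 3.42
tool_pos: [0.5261, 0.1203, 0.0548]
tool_rot: [-0.08, -3.135, 0.0]
contact_force: [-0.3, 0.2, 0.3]
opening: 0.0001
grip_force: 0.0
```

Run:
```python
from h import *
a=ctrl.get_image('side')
cv2.imwrite('pics/v3.png',cv2.resize(a[130:210,240:340,::-1],(600,480),interpolation=cv2.INTER_CUBIC))
```

```text
(no output)
```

View pics/v3.png

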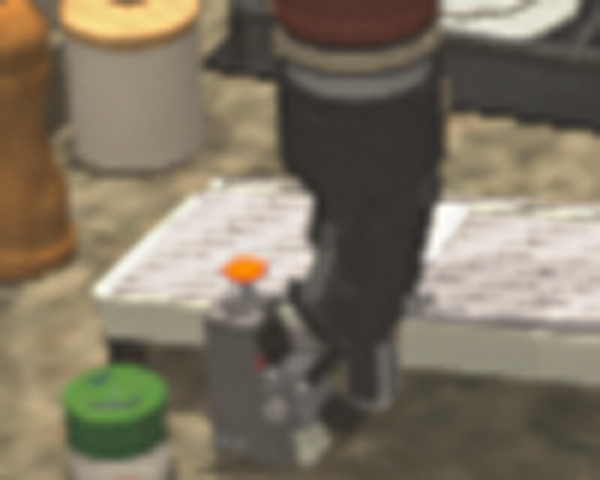

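The picture shows the wheel turned: the white lobe is now low at about (292,204), red is showing behind the bridge at (284,190), and there is no force on the tip. Next I leave towards the operator, come up, and look again.

Converted, -0.045 m is -0.06, 0.03 m is 0.04.

Emit:
drive_effector --offsets '{"moves": [[0, 0.0107, 0, 0, 0, 0, 0], [0, 0.0267, 0, 0, 0, 0, 0], [0, 0.04, 0, 0, 0, 0, 0], [0, 0.04, 0, -0.0267, 0, 0, 0], [0, 0.04, 0, -0.06, 0, 0, 0], [0, 0.04, 0, -0.06, 0, 0, 0]]}'

```text
t: 3.97
tool_pos: [0.5018, 0.1215, 0.107]
tool_rot: [0.082, 3.131, 0.002]
contact_force: [1.2, 0.1, 1.3]
opening: -0.0001
grip_force: 0.0
```

Run:
```python
from h import *
a=ctrl.get_image('side')
cv2.imwrite('pics/v4.png',cv2.resize(a[130:210,240:340,::-1],(600,480),interpolation=cv2.INTER_CUBIC))
b=ctrl.get_image('top')
for c in('side','top'):
  for n in('set_lobe','wheel_axis'):
    print(c,n,[(np.round(q['xy'],1),round(q['p'],2)) for q in ctrl.tip_of(c,n)[:2]])
```

```text
side set_lobe [(array([295. , 191.9]), 0.93), (array([263.4, 228. ]), 0.26)]
side wheel_axis []
top set_lobe [(array([326. , 188.8]), 0.81)]
top wheel_axis [(array([325.2, 180.3]), 0.87)]
```

View pics/v4.png

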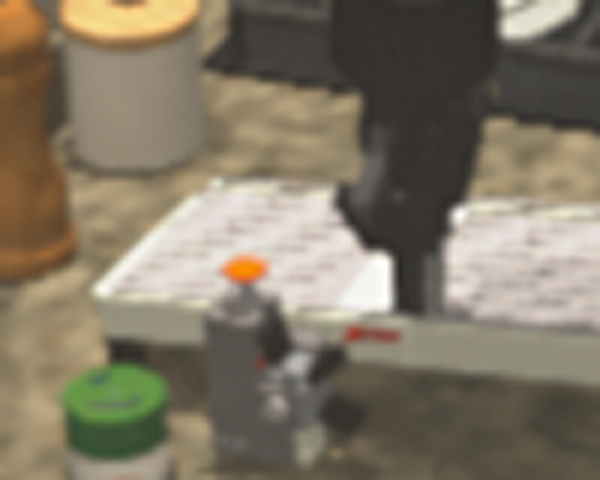

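The picture shows setting 2: white at about (292,203), a black lobe in the set position at (295,189), and the mandoline not moved. Now the second click, with the same push and exit.

Converted, 0.045 m is 0.06, -0.03 m is -0.04.

Emit:
drive_effector --offsets '{"moves": [[0, -0.02, 0, 0, 0, 0, 0], [0, -0.04, 0, 0, 0, 0, 0], [0, -0.04, 0, 0.0133, 0, 0, 0], [0, -0.04, 0, 0.0267, 0, 0, 0], [0, -0.04, 0, 0.0333, 0, 0, 0], [0, -0.04, 0, 0.04, 0, 0, 0], [0, -0.04, 0, 0.0467, 0, 0, 0], [0, -0.04, 0, 0.0533, 0, 0, 0], [0, -0.04, 0, 0.06, 0, 0, 0], [0, -0.04, 0, 0.06, 0, 0, 0]]}'

```text
t: 5.1
tool_pos: [0.5278, 0.1193, 0.0551]
tool_rot: [-0.083, -3.139, 0.0]
contact_force: [-0.6, 0.1, -0.8]
opening: -0.0
grip_force: 0.0
```

Emit:
drive_effector --offsets '{"moves": [[0, 0.0107, 0, 0, 0, 0, 0], [0, 0.0267, 0, 0, 0, 0, 0], [0, 0.04, 0, 0, 0, 0, 0], [0, 0.04, 0, -0.0267, 0, 0, 0], [0, 0.04, 0, -0.06, 0, 0, 0], [0, 0.04, 0, -0.06, 0, 0, 0]]}'

```text
t: 5.6
tool_pos: [0.5014, 0.1214, 0.1066]
tool_rot: [0.082, 3.132, 0.002]
contact_force: [0.0, 0.4, 2.0]
opening: -0.0001
grip_force: 0.0
```

Run:
```python
from h import *
a=ctrl.get_image('side')
cv2.imwrite('pics/v5.png',cv2.resize(a[130:210,240:340,::-1],(600,480),interpolation=cv2.INTER_CUBIC))
```

```text
(no output)
```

View pics/v5.png

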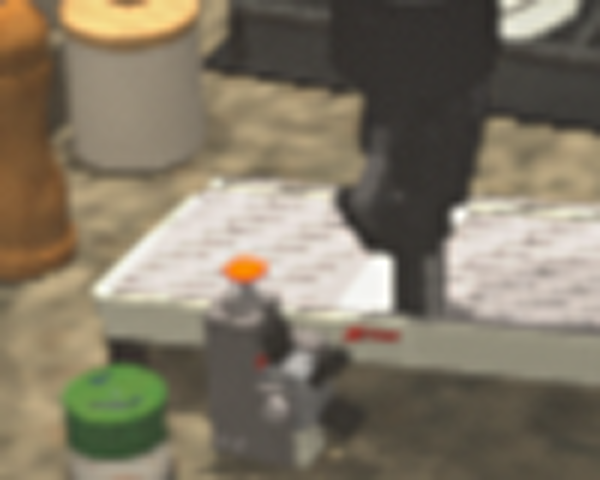

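The picture looks almost the same as after click 1. I'll compare the two frames and project where each lobe should show at each setting.

Run:
```python
from h import *
np.set_printoptions(precision=1,suppress=True)
A=np.array([.561,.118,.042]);yaw=np.radians(-3)
Rz=np.array([[np.cos(yaw),-np.sin(yaw),0],[np.sin(yaw),np.cos(yaw),0],[0,0,1]])
print('axle',proj('side',A))
for s in range(5):
    for k in range(6):
        t=np.pi/4+(k-s)*np.pi/3
        if k in(0,4): print('set',s,'lobe',k,round(np.degrees(t)),proj('side',A+Rz@[-.032*np.cos(t),.006,.032*np.sin(t)]),proj('top',A+Rz@[-.032*np.cos(t),0,.032*np.sin(t)]))
f=lambda n:cv2.imread(f'pics/{n}.png')
side=f('side0')[165:210,270:310]
v=[cv2.resize(side,(320,360),interpolation=cv2.INTER_CUBIC)]
for n in('v4','v5'): v.append(cv2.resize(f(n)[210:480,180:420],(320,360),interpolation=cv2.INTER_CUBIC))
d=f('v4').astype(int)-f('v5'); print(np.abs(d)[210:480,180:420].max(), np.argwhere(np.abs(d).max(2)>60).mean(0))
# current top view crop
b=ctrl.get_image('top');u=np.hstack([cv2.resize(cv2.imread('pics/top0.png')[160:200,310:345],(280,320)),cv2.resize(b[160:200,310:345,::-1],(280,320),interpolation=cv2.INTER_CUBIC)])
w=np.hstack(v)
w=cv2.resize(w,(800,300));u=cv2.resize(u,(490,280));c=np.zeros((300+280,800,3),np.uint8);c[:300]=w;c[300:,:490]=u
cv2.imwrite('pics/v6.png',c)
```

```text
axle [290.6 195.7]
set 0 lobe 0 45 [296.7 191.6] [327.6 188.1]
set 0 lobe 4 285 [292.8 206.5] [327.4 185.8]
set 1 lobe 0 -15 [299.8 201.5] [327.2 191.4]
set 1 lobe 4 225 [282.8 201.9] [328.  177.1]
set 2 lobe 0 -75 [292.8 206.5] [327.4 185.8]
set 2 lobe 4 165 [279.6 192.1] [328.4 173.5]
set 3 lobe 0 -135 [282.8 201.9] [328.  177.1]
set 3 lobe 4 105 [286.5 186.9] [328.2 179. ]
set 4 lobe 0 -195 [279.6 192.1] [328.4 173.5]
set 4 lobe 4 45 [296.7 191.6] [327.6 188.1]
34 [nan nan]<stdin>:14: RuntimeWarning: Mean of empty slice.
  ret = um.true_divide(
```

View pics/v6.png

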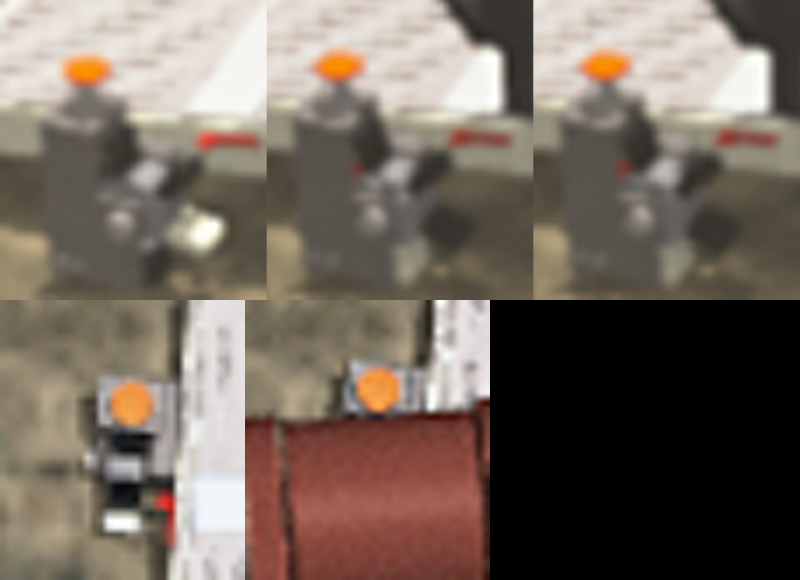

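Both frames show setting 2, with white at -75° around (292,204), so the second push missed. The cap has moved about 2 px since the start, so the first push slid the mandoline forward a little. I'll re-measure it.

Add to h.py:
```python
def cap(z=.104):
    uv={}
    for c,(u0,u1,v0,v1) in {'side':(266,300,162,188),'top':(316,342,160,184)}.items():
        im=ctrl.get_image(c).astype(int); R,G,B=im[...,0],im[...,1],im[...,2]
        w=np.clip(R-B-60,0,None)*(R>150)*(G>90); m=np.zeros_like(w); m[v0:v1,u0:u1]=1; w=w*m
        vv,uu=np.mgrid[:400,:640]; uv[c]=[(w*uu).sum()/w.sum(),(w*vv).sum()/w.sum()]
        print(c,np.round(uv[c],2),(w>0).sum(),atz(c,uv[c],z))
    print('cap',*tri(uv['side'],uv['top']))
```

Run:
```python
from h import *
np.set_printoptions(precision=4,suppress=True)
cap()
print(ctrl.get_obs()['tool_pos'])
m=ctrl.cut_out('side','mandoline')[0]['extent'];print(m)
```

```text
side [280.52 174.49] 33 [0.5898 0.1145 0.104 ]
top [328.63 172.36] 31 [0.5881 0.1169 0.104 ]
cap [0.5882 0.1171 0.1057] 0.0006257203187779692
[0.4981 0.121  0.1008]
[258.8, 161.5, 386.8, 218.8]
```

The mandoline was pushed 7 mm forward: the next lobe snapped against the finger's far face while I paused there. The axle is now at x of about 0.5675. I redo the push 6 mm farther, let it settle before going down, and leave straight after the click.

Converted, 0.044 m is 0.0587, 0.038 m is 0.0507.

Emit:
drive_effector --offsets '{"moves": [[0, -0.0267, 0.0013, 0, 0, 0, 0], [0, -0.048, 0.0013, 0, 0, 0, 0], [0, -0.048, -0.0013, 0, 0, 0, 0], [0, -0.048, -0.0013, 0, 0, 0, 0], [0, -0.048, -0.0013, 0.0133, 0, 0, 0], [0, -0.048, -0.0013, 0.0267, 0, 0, 0], [0, -0.048, -0.0013, 0.0347, 0, 0, 0], [0, -0.048, -0.0013, 0.0427, 0, 0, 0], [0, -0.048, -0.0013, 0.0507, 0, 0, 0], [0, -0.048, -0.0013, 0.0587, 0, 0, 0], [0, -0.0453, -0.0013, 0.0587, 0, 0, 0], [0, -0.032, 0, 0.0587, 0, 0, 0], [0, -0.0133, 0, 0.0587, 0, 0, 0], [0, 0, 0, 0.0587, 0, 0, 0], [0, 0, 0, 0.0587, 0, 0, 0], [0, 0, 0, 0.0267, 0, 0, 0], [0, 0, 0, 0, 0, 0, 0], [0, 0, 0, 0, 0, 0, 0]]}'

```text
t: 7.35
tool_pos: [0.5021, 0.1213, 0.1062]
tool_rot: [0.083, 3.131, 0.002]
contact_force: [1.0, -0.8, 0.5]
opening: 0.0002
grip_force: 0.0
```

Run:
```python
from h import *
np.set_printoptions(precision=4,suppress=True)
cap()
a=ctrl.get_image('side')
cv2.imwrite('pics/v7.png',cv2.resize(a[130:210,240:340,::-1],(600,480),interpolation=cv2.INTER_CUBIC))
```

```text
side [278.95 174.11] 35 [0.5947 0.1139 0.104 ]
top [328.98 170.71] 31 [0.5939 0.1158 0.104 ]
cap [0.5937 0.1158 0.1052] 0.0001273339047884249
```

View pics/v7.png

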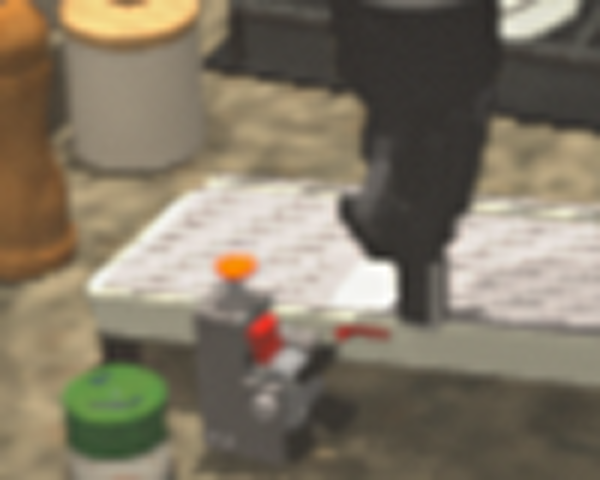

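The picture shows setting 3: the red lobe is at the top at about (284,186) and white is hidden. The mandoline has moved about 12 mm in all, so the axle is now at x of about 0.573. Now the last click.

Converted, 0.043 m is 0.0573, -0.04 m is -0.0533.

Emit:
drive_effector --offsets '{"moves": [[0, -0.0267, -0.0013, 0, 0, 0, 0], [0, -0.0533, -0.0013, 0, 0, 0, 0], [0, -0.0533, -0.0027, 0, 0, 0, 0], [0, -0.0533, -0.0027, 0, 0, 0, 0], [0, -0.0533, -0.0027, 0.0133, 0, 0, 0], [0, -0.0533, -0.0027, 0.0267, 0, 0, 0], [0, -0.0533, -0.0027, 0.0347, 0, 0, 0], [0, -0.0533, -0.0027, 0.0427, 0, 0, 0], [0, -0.0533, -0.0027, 0.0507, 0, 0, 0], [0, -0.0533, -0.0027, 0.0573, 0, 0, 0], [0, -0.048, -0.0027, 0.0573, 0, 0, 0], [0, -0.032, 0, 0.0573, 0, 0, 0], [0, -0.0133, 0, 0.0573, 0, 0, 0], [0, 0, 0, 0.0573, 0, 0, 0], [0, 0, 0, 0.0573, 0, 0, 0], [0, 0, 0, 0.0267, 0, 0, 0], [0, 0, 0, 0, 0, 0, 0], [0, 0, 0, 0, 0, 0, 0]]}'

```text
t: 9.0
tool_pos: [0.502, 0.1212, 0.1057]
tool_rot: [0.083, 3.132, 0.001]
contact_force: [0.8, -0.8, 1.0]
opening: 0.0002
grip_force: 0.0
```

Run:
```python
from h import *
np.set_printoptions(precision=4,suppress=True)
cap()
a=ctrl.get_image('side')
cv2.imwrite('pics/v8.png',cv2.resize(a[130:210,240:340,::-1],(600,480),interpolation=cv2.INTER_CUBIC))
```

```text
side [277.35 173.59] 29 [0.6    0.1127 0.104 ]
top [329.27 169.33] 32 [0.5987 0.1148 0.104 ]
cap [0.5987 0.1149 0.1055] 0.0005185065593390157
```

View pics/v8.png

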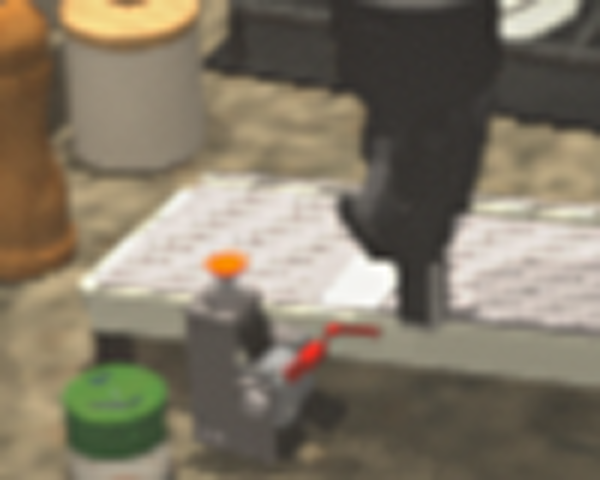

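The picture shows the red lobe at the set position, about (291,190), next to the pointer at (299,185), so this is setting 4. The cap is now at about (0.599, 0.114). I go up, move over it and press down slowly.

Converted, -0.1 m is -0.1333, -0.065 m is -0.0867.

Emit:
drive_effector --offsets '{"moves": [[0, 0, 0, -0.04, 0, 0, 0], [0, 0, 0, -0.0573, 0, 0, 0], [0, -0.04, 0, -0.0573, 0, 0, 0], [0, -0.0867, -0.0013, -0.0573, 0, 0, 0], [0, -0.1333, -0.002, -0.0573, 0, 0, 0], [0, -0.1333, -0.002, -0.0573, 0, 0, 0], [0, -0.1333, -0.002, -0.0573, 0, 0, 0], [0, -0.1333, -0.002, -0.0573, 0, 0, 0]]}'

```text
t: 9.82
tool_pos: [0.5978, 0.1142, 0.1432]
tool_rot: [-0.083, -3.138, 0.0]
contact_force: [0.3, 0.5, -0.9]
opening: 0.0001
grip_force: 0.0
```

Emit:
drive_effector --offsets '{"moves": [[0, 0, 0, 0.02, 0, 0, 0], [0, 0, 0, 0.0333, 0, 0, 0], [0, 0, 0, 0.0387, 0, 0, 0], [0, 0, 0, 0.0427, 0, 0, 0], [0, 0, 0, 0.0467, 0, 0, 0], [0, 0, 0, 0.0507, 0, 0, 0], [0, 0, 0, 0.0547, 0, 0, 0], [0, 0, 0, 0.0573, 0, 0, 0], [0, 0, 0, 0.0593, 0, 0, 0], [0, 0, 0, 0.0593, 0, 0, 0], [0, 0, 0, 0.0593, 0, 0, 0]]}'

```text
t: 10.73
tool_pos: [0.5988, 0.1143, 0.1002]
tool_rot: [0.083, 3.14, 0.0]
contact_force: [-2.9, 0.7, 4.4]
opening: 0.0002
grip_force: 1.9
```

Converted, 0.002 m is 0.0027, 0.001 m is 0.0013.

Emit:
drive_effector --offsets '{"moves": [[0, 0, 0, 0.0013, 0, 0, 0], [0, 0, 0, 0.0027, 0, 0, 0], [0, 0, 0, 0.0027, 0, 0, 0]]}'

```text
t: 10.98
tool_pos: [0.5991, 0.1143, 0.1]
tool_rot: [0.083, 3.14, 0.0]
contact_force: [-5.9, 0.4, 11.4]
opening: -0.0001
grip_force: 6.0
```

Commanding 2 mm more moved the tip only 0.2 mm while the force rose to 11 N, so the pin is on its stop. I lift clear and look.

Converted, -0.14 m is -0.1867, -0.12 m is -0.16.

Emit:
drive_effector --offsets '{"moves": [[0, 0, 0, -0.0133, 0, 0, 0], [0, 0, 0, -0.04, 0, 0, 0], [0, 0, 0, -0.08, 0, 0, 0], [0, 0.04, 0, -0.12, 0, 0, 0], [0, 0.08, 0, -0.16, 0, 0, 0], [0, 0.12, 0, -0.1867, 0, 0, 0], [0, 0.12, 0, -0.1867, 0, 0, 0], [0, 0.12, 0, -0.1867, 0, 0, 0], [0, 0.12, 0, -0.1867, 0, 0, 0]]}'

```text
t: 11.73
tool_pos: [0.5088, 0.1189, 0.2372]
tool_rot: [0.083, 3.14, -0.0]
contact_force: [-1.0, 0.2, 0.2]
opening: -0.0005
grip_force: 0.0
```

Run:
```python
from h import *
np.set_printoptions(precision=4,suppress=True)
cap(.09)
a=ctrl.get_image('side')
cv2.imwrite('pics/v9.png',cv2.resize(a[130:210,240:340,::-1],(600,480),interpolation=cv2.INTER_CUBIC))
```

```text
side [278.13 178.07] 37 [0.5984 0.1131 0.09  ]
top [329.4  179.05] 76 [0.567  0.1137 0.09  ]
cap [0.5798 0.119  0.0957] 0.028830570817133333
```

View pics/v9.png

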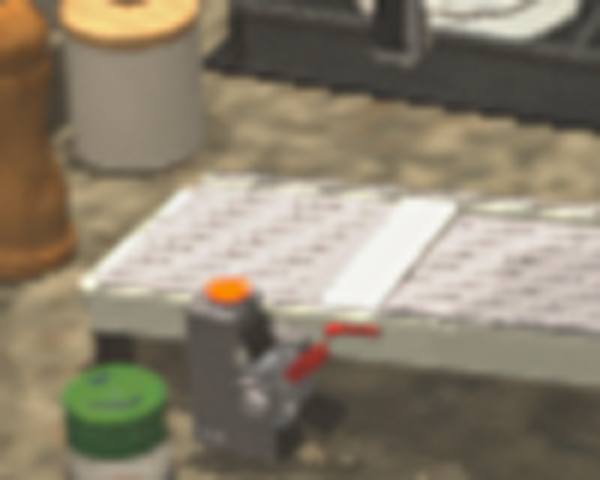

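The picture shows the cap down on the bridge at about (278,178), 4.5 px lower than before. The red lobe is still set at (291,190), and the arm is clear. Handing in.

```bash
python3 -c "
from station import ctrl; print(ctrl.finish_job())"
```

```text
the job is handed in; nothing more can be done
None
```

The job is handed in: the mandoline is on the red setting with the lock pin pressed down to its stop; it slid about 17 mm forward during the clicks (limit 30 mm), and the hand-in returned no verdict.

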